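# Change the ball chute over and run the waiting check balls to the other pan

### The arm

A 6-joint arm with a two-finger parallel gripper is mounted at the origin on the work surface. World frame = base frame: x ahead of the robot, y to its left, z up, the work surface at z = 0. Lengths are in m, angles in degrees, forces in N, time in s.
With the tool pointing down it reaches from about 0.15 to 0.775 m from the base axis. Payload 6.1 kg.
Tool frame: the origin (TCP) lies between the finger pads; the fingertips stand 14 mm ahead of it and the grasp point (between the pads) lies 5 mm behind it; z points along the fingers, x is the direction in which the jaws open and shut, and the axes are right-handed (so a half turn about z gives the same grasp; the last joint's range is limited). The gripper opens to 85 mm and grips with 20 to 120 N. Pads are 22 mm wide; open, the fingers measure 114 mm over their backs; the gripper's body (76 mm by 85 mm) begins 54 mm behind the grasp point. The pads swing forward as they close: fully open they stand 13 mm farther back than shut.
Start: joints at [-71.391, 7.208, -2.269, 80.523, 0, 90], TCP at [0.168, -0.498, 0.245] pointing down, gripper open.
Joint ranges: [-155.77, 155.77], [-54.66, 111.73], [-72.52, 77.12], [-102.08, 115.82], [-83.92, 84.16], [-180, 180]. Speed limits (degrees/s): [136.94, 136.94, 172.46, 180, 180, 180].

### API

Orientations are given as [roll, pitch, yaw] about the fixed x, y, z axes, in that order (R = Rz(yaw) Ry(pitch) Rx(roll)).
In Python, from workcell import env gives the robot as it stands.
- The arm moves only by the tool carry_out, never from a script. Its argument "targets" is a list of rows, each a list of 7 numbers: the shift along the world's x, y, z in units of 25 mm (1.0 is 25 mm), then the turn, a rotation vector about the world's x, y, z in units of 10 degrees (1.0 is 10 degrees), then the gripper command: -1 is shut, 1 is fully open, values between are in proportion. In form: [[x, y, z, wx, wy, wz, fingers], ...]. A call has 1 to 20 rows; each row shifts and turns the pose as measured when the row begins; what a row does not reach is not made up. A row lasts 1/8 s, in which the tool goes at most 62.5 mm and 10.7 degrees, less where a joint would pass 70% of its speed; a pose out of reach is approached as far as the arm can. A call is refused whole if a number of a shift passes 1 or a number of a turn 1, either way. A call with a gripper value outside its range is refused whole. The fingers move at their own pace and stop on an object; "newtons" is the grip in N (left out, the last holds). Time passes only in rows, so rows that do not move let the fingers close. It gives the time, the measured TCP pose, the force and the opening at its end, in the units of the state.
- env.read_state(): the state, without advancing time (a new reading comes with each control period).
- env.snapshot(name): name is "scene" or "side" or "wrist"; returns the picture (420x560x3 uint8, red, green, blue); there is no depth.
- env.camera_params(name): a dict with "K" (3x3 intrinsics, pixels), "origin" and "orientation" of the camera in the world. Camera axes: x right, y down, z forward; pixel columns grow to the right and rows downward; lengths in m; the calibration is good to about 2 mm. A picture is of the moment at which its call begins: read the wrist's pose just before it. camera_params takes no time and is no camera call; for the wrist camera it gives the pose at the moment of the call.
- env.sign_off(): hands the job in, once; it reports no verdict.
The state is a dict: "time": time; "joint_positions": joint angles; "joint_vel": joint speeds; "joint_torque": joint torques, N m; "eef_pos": TCP position; "eef_rot": TCP orientation; "ft_force": force on the tool from outside, world axes, zero at the start; "moment": the same for the moment, N m; "gripper_width": opening from 0.0 (shut) to 1.0 (fully open).
Only numpy, scipy, OpenCV 4.12 (cv2) and the standard library are available. Lean on these libraries where they do the work, as an engineer would, in place of code of your own. Each camera call takes 0.05 s, during which the arm holds its last target. There are 200 camera calls.

### The job

The tilting rocker of the ball chute on the bench now slopes to one side: press down its raised end with the fingertips so that it rocks right over and feeds the chute on the other side. Then push the stop plate open by its upright tab and let all four waiting pump check balls roll down by themselves into the pan under that other chute. Do not touch the balls, and leave the pans and everything else on the bench where they stand.

Things in the scene. Friction and masses are not known exactly. Their poses are not given: they have to be found in the camera images.
- stand: Two-way sheet-metal ball chute fixed to the bench. Origin on the bench under the rocker's pivot (a shaft along x, 120 mm up); x runs away from the robot up the feed trough, y left along the rocker, z up. The trough (46 mm wide) comes down to x = 34 mm, walls up to 220 mm high; outlet chutes at y = 100 to 185 mm on both sides, up to 130 mm high, x within 45 mm.
- rocker (a joint): Tilting rocker (seesaw gate), rad, -0.26 to 0.26, a stop at each end: positive = left (+y) end down, feeding the left chute; negative = right end down. Starts lying on either side. 240 mm long, 1.1 kg, top-heavy: stays on the side it lies on and falls over by itself once past level; 1 to 3 N on the raised end moves it.
- left_end (a point): Point on top of the flat flange folded out along the rocker's front wall (36 mm deep, middle of depth), 20 mm from its left (+y) end; level: 54 mm in front of, 100 mm left of, 80 mm above the pivot. Moves with the rocker: 223 mm above the bench and 76 mm left of the pivot when raised, 172 mm and 117 mm when down.
- right_end (a point): The same point at the rocker's right (-y) end (mirror image).
- stop_plate (a joint): Stop plate across the feed trough, 80 mm behind the pivot (+x of the stand), holding the balls back: 0 = shut (start), 0.06 m = fully open, slid to the left (+y of the stand). About 1.5 N of friction; stays where it is left; the balls pass freely from 0.045 m.
- stop_tab (a point): Centre of the right-hand (-y) face of the stop plate's upright tab, the face to push to the left. The tab is a plate 4 mm thick (y), 30 mm wide (x), from 212 to 254 mm above the bench; this point is 233 mm up. The space to the right of it, over the trough wall, is free.
- ball1_center (a point): Centre of a check ball: white plastic ball, 32 mm diameter, 37 g, first in the queue behind the stop plate. Where the balls pass the stop plate's place their tops are 200 mm above the bench.
- ball2_center (a point): Second ball of the queue.
- ball3_center (a point): Third ball of the queue.
- ball4_center (a point): Fourth and last ball of the queue.
- left_pan: Loose open steel pan on the bench under the end of the left chute, 140 (x) x 130 (y) x 60 mm high, walls 4 mm; origin at the centre of its underside.
- right_pan: The same pan under the right chute.
- wrench: Bystander: flat spanner, 175 mm long, 8 mm high, lying in front of the chute.
- grease_jar: Bystander: jar, 64 mm across, 70 mm high, standing in front of a pan.
- ball_valve: Bystander: brass ball valve with a lever handle, about 115 mm long, 58 mm high, behind a pan.
- cleaner: Bystander: white cleaner bottle, 66 mm across, 160 mm high, standing in front of a pan.
- pipe_plug: Bystander: brass pipe plug, 48 mm across, 30 mm high, in front of the chute.
- end_cap: Bystander: black rubber pipe end cap with a steel band, 73 mm across, 48 mm high, behind a pan.
There are look-alikes about, which are no part of the job. Leave any blue or brown look-alike of the left_pan alone.

How it is judged (in metres and radians):
On the way:
1. the rocker has been tipped over to the other side while all four balls still wait behind the stop plate (distance of left_end from where it was at the start of the episode above 0.035 m and (value of joint rocker above 0.2 rad or value of joint rocker below -0.2 rad) and x of each of ball1_center, ball2_center, ball3_center, ball4_center in the frame of stand above 0.07 m), for 0.2 s.
At the end, for the whole second after the job is handed in: The rocker lies over on the side opposite to where it started (beyond 0.2 rad) and all four balls are in the pan on that side, below its rim; pans within 25 mm and everything else within 40 mm of where they stood, no ball touched by the robot (distance of left_end from where it was at the start of the episode above 0.035 m and ((value of joint rocker above 0.2 rad and x of ball1_center in the frame of left_pan between -0.07 and 0.07 m and y of ball1_center in the frame of left_pan between -0.065 and 0.065 m and z of each of ball1_center, ball2_center, ball3_center, ball4_center in the frame of left_pan below 0.06 m and x of ball2_center in the frame of left_pan between -0.07 and 0.07 m and y of ball2_center in the frame of left_pan between -0.065 and 0.065 m and x of ball3_center in the frame of left_pan between -0.07 and 0.07 m and y of ball3_center in the frame of left_pan between -0.065 and 0.065 m and x of ball4_center in the frame of left_pan between -0.07 and 0.07 m and y of ball4_center in the frame of left_pan between -0.065 and 0.065 m) or (value of joint rocker below -0.2 rad and x of ball1_center in the frame of right_pan between -0.07 and 0.07 m and y of ball1_center in the frame of right_pan between -0.065 and 0.065 m and z of each of ball1_center, ball2_center, ball3_center, ball4_center in the frame of right_pan below 0.06 m and x of ball2_center in the frame of right_pan between -0.07 and 0.07 m and y of ball2_center in the frame of right_pan between -0.065 and 0.065 m and x of ball3_center in the frame of right_pan between -0.07 and 0.07 m and y of ball3_center in the frame of right_pan between -0.065 and 0.065 m and x of ball4_center in the frame of right_pan between -0.07 and 0.07 m and y of ball4_center in the frame of right_pan between -0.065 and 0.065 m))).
It fails at once if the robot touches a ball (contact force between any of the fingers, the arm and ball1 above 0.3 N or contact force between any of the fingers, the arm and ball2 above 0.3 N or contact force between any of the fingers, the arm and ball3 above 0.3 N or contact force between any of the fingers, the arm and ball4 above 0.3 N).
It fails at once if a ball is lifted out (height (world z) of any of ball1_center, ball2_center, ball3_center, ball4_center above 0.25 m).
It fails at once if a pan is shifted (over 25 mm) or lifted (distance of any of left_pan, right_pan from where it was at the start of the episode above 0.025 m).
It fails at once if something else on the bench is shifted by more than 40 mm or lifted (distance of any of wrench, end_cap, ball_valve, pipe_plug, grease_jar, cleaner from where it was at the start of the episode above 0.04 m).
It also fails if it takes over 35 s, if anything falls off the work surface, if the arm or the gripper's body presses on something with over 40 N, if the wrist force passes 120 N, or if a joint passes its speed limit or range.

## Working session

There is one attempt and no reset: what is moved stays moved. The work goes in short steps, Python scripts to look and compute and a tool call to move; the robot and the scene stay as the last step left them, time stands still between calls to the robot, and variables do not carry over. Pictures are saved under pics/ and viewed, about 8 in all and at most 12, crops included, and the job is handed in when it is done.

Besides the shell and the picture viewer there is one more tool, called after ">>>" as name(argument=value, ...), one argument or row to a line, values as JSON. carry_out: Moves the arm, as the interface text tells. Its arguments: {"type":"object","properties":{"targets":{"type":"array","items":{"type":"array","items":{"type":"number"}}},"newtons":{"type":"number"}},"required":["targets"]}

```bash
mkdir -p pics
python3 - <<'E'
from workcell import env
import cv2
for n in ("scene","side"):
    p=env.camera_params(n); print(n,p)
    cv2.imwrite(f"pics/{n}0.png",env.snapshot(n)[:,:,::-1])
print(env.read_state())
E
```

```text
scene {'K': array([[484.44910534,   0.        , 277.51403913],
       [  0.        , 484.44910534, 213.65416298],
       [  0.        ,   0.        ,   1.        ]]), 'origin': array([ 1.46379347, -0.15161878,  0.970988  ]), 'orientation': array([-130.22979907,   -0.349669  ,   72.8851281 ])}
side {'K': array([[434.28517478,   0.        , 284.96093141],
       [  0.        , 434.28517478, 205.24519721],
       [  0.        ,   0.        ,   1.        ]]), 'origin': array([0.17084231, 0.81486182, 1.03868252]), 'orientation': array([-139.60732989,    0.61824453, -153.89048495])}
{'time': 0.1, 'joint_positions': array([-7.13907391e+01,  7.23725150e+00, -2.31980336e+00,  8.05226211e+01,
        7.26137172e-04,  8.99994150e+01]), 'joint_vel': array([ 0.01385915, -0.14258054,  0.16690019,  0.1188121 , -0.01979566,
        0.10121252]), 'joint_torque': array([ 3.03598017e-05, -4.36907315e+01,  3.53604019e+01,  1.37868669e-02,
        2.38989082e-05, -9.55758992e-06]), 'eef_pos': array([ 0.16743052, -0.49723266,  0.24461798]), 'eef_rot': array([-1.79999273e+02,  7.96759346e-02, -7.13901541e+01]), 'ft_force': array([ 0.33679415, -0.23305761,  0.12431805]), 'moment': array([ 0.03663589,  0.02934371, -0.01208121]), 'gripper_width': 0.9976195948134088}
```

View pics/scene0.png

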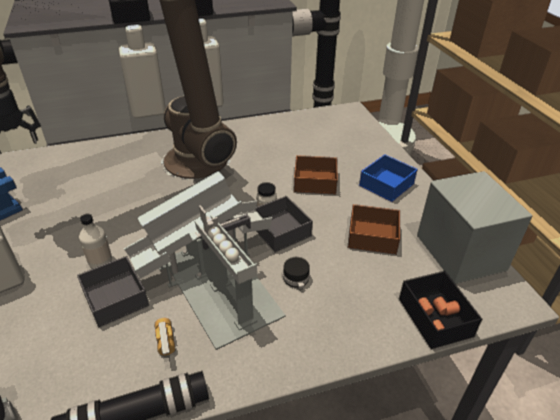

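View pics/side0.png

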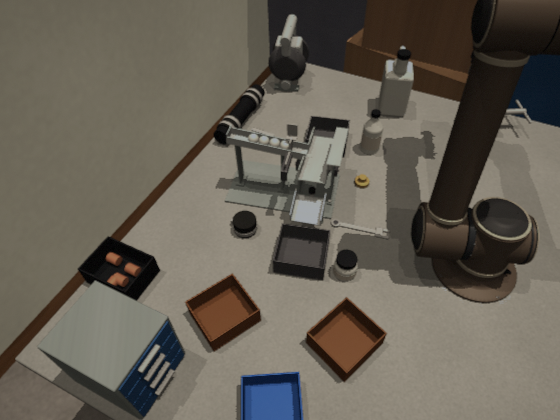

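The scene view shows the chute in the middle, with the right pan at (113,288) and the left pan at (283,222). The brown and blue look-alike pans are off to the right. Next, enlarged crops of both views.

Run:
```python
import cv2
a=cv2.imread("pics/scene0.png")[165:330,110:320]; cv2.imwrite("pics/c1.png",cv2.resize(a,None,fx=3.6,fy=3.6,interpolation=cv2.INTER_CUBIC))
b=cv2.imread("pics/side0.png")[110:260,215:365]; cv2.imwrite("pics/c2.png",cv2.resize(b,None,fx=4,fy=4,interpolation=cv2.INTER_CUBIC))
```

```text
(no output)
```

View pics/c1.png

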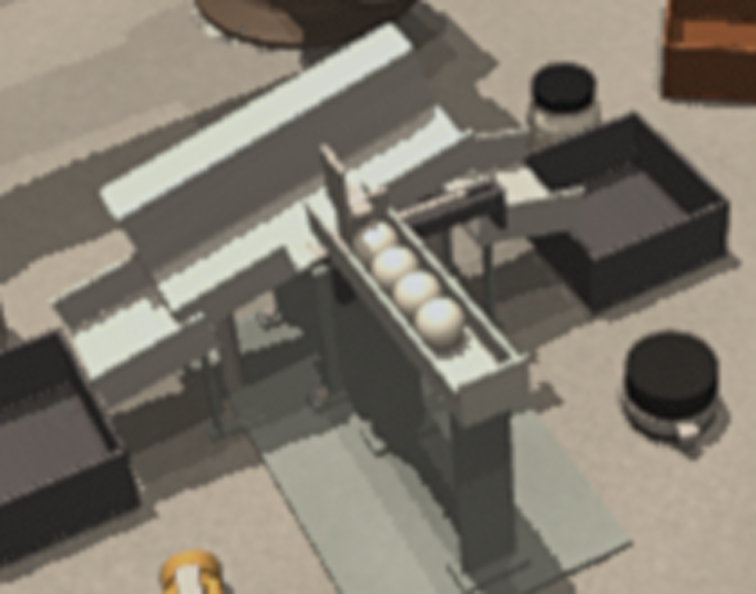

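View pics/c2.png

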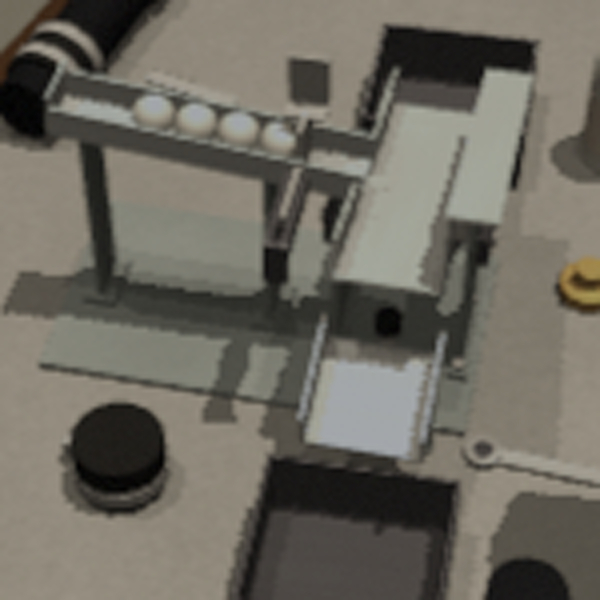

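```bash
cat > h.py <<'E'
import numpy as np
from scipy.spatial.transform import Rotation as R
from workcell import env
P={}
for n in ("scene","side"):
    c=env.camera_params(n); r=R.from_euler('xyz',c["orientation"],degrees=True).as_matrix()
    P[n]=(c["K"],np.array(c["origin"]),r)
def ray(n,uv):
    K,o,r=P[n]; d=r@np.linalg.solve(K,[*uv,1]); return o,d/np.linalg.norm(d)
def tri(a,b):
    (o1,d1),(o2,d2)=ray("scene",a),ray("side",b)
    s=np.linalg.lstsq(np.c_[d1,-d2],o2-o1,rcond=None)[0]
    p,q=o1+s[0]*d1,o2+s[1]*d2
    return (p+q)/2,np.linalg.norm(p-q)
def proj(n,p):
    K,o,r=P[n]; v=K@(r.T@(np.array(p)-o)); return v[:2]/v[2]
E
python3 - <<'E'
from h import *
f1=lambda u:(np.array(u)+.5)/3.6-.5+[110,165]
f2=lambda u:(np.array(u)+.5)/4-.5+[215,110]
pts=dict(LF=((390,25),(497,224)),LB=((412,46),(448,214)),RF=((100,190),(532,72)),RB=((120,219),(487,70)),
b1=((376,238),(280,137)),b2=((394,264),(239,129)),b3=((415,292),(197,120)),b4=((439,322),(153,110)),tabtop=((328,150),(308,60)))
for k,(a,b) in pts.items():
    p,e=tri(f1(a),f2(b)); print(k,p.round(4),round(e,4))
E
```

```text
LF [0.4143 0.0117 0.2265] 0.0008
LB [0.4468 0.0204 0.2289] 0.0012
RF [ 0.4693 -0.2127  0.168 ] 0.0012
RB [ 0.5024 -0.2022  0.1661] 0.0013
b1 [ 0.6008 -0.0395  0.1908] 0.0002
b2 [ 0.6308 -0.0333  0.1923] 0.0007
b3 [ 0.6622 -0.0264  0.1943] 0.0
b4 [ 0.6951 -0.0188  0.1971] 0.0014
tabtop [ 0.5848 -0.0594  0.2559] 0.0074
```

The left end is raised (z 0.228 against 0.167), so it must be pressed down to feed the left pan. That is the black pan at scene (283,222) under the left chute. The stand sits at about (0.506, -0.063), yaw 13.3°. Moving above left_end with the fingers shut.

>>> carry_out(
  targets=[
    [0, 0, 1, 0, 0, -0.5, -1],
    [0.3, 0.5, 1, 0, 0, 0, -1],
    [0.55, 1, 0, 0, 0, 0, -1],
    [0.55, 1, 0, 0, 0, 0, -1],
    [0.55, 1, 0, 0, 0, 0, -1],
    [0.55, 1, 0, 0, 0, 0, -1],
    [0.55, 1, 0, 0, 0, 0, -1],
    [0.55, 1, 0, 0, 0, 0, -1],
    [0.55, 1, 0, 0, 0, 0, -1],
    [0.55, 1, 0, 0, 0, 0, -1],
    [0.55, 1, 0, 0, 0, 0, -1],
    [0.55, 1, 0, 0, 0, 0, -1],
    [0.55, 1, 0, 0, 0, 0, -1],
    [0.55, 1, 0, 0, 0, 0, -1],
    [0.55, 1, 0, 0, 0, 0, -1],
    [0.55, 1, 0, 0, 0, 0, -1],
    [0.55, 1, 0, 0, 0, 0, -1],
    [0.55, 1, 0, 0, 0, 0, -1],
    [0.55, 1, 0, 0, 0, 0, -1],
    [0.5, 0.9, 0, 0, 0, 0, -1],
  ],
)

```text
time: 2.6
eef_pos: [0.4242, -0.0206, 0.2883]
eef_rot: [179.6, 0.8, -76.8]
ft_force: [0.3, -0.0, 0.5]
gripper_width: 0.001
```

Run:
```python
from h import *
f1=lambda u:(np.array(u)+.5)/3.6-.5+[110,165]
f2=lambda u:(np.array(u)+.5)/4-.5+[215,110]
c,s=np.cos(np.radians(13.3)),np.sin(np.radians(13.3))
T=np.array([[c,s],[-s,c]])
for n,u in (("scene",f1((322,148))),("scene",f1((340,163))),("side",f2((290,57))),("side",f2((328,62))),("side",f2((328,100))),("side",f2((292,97)))):
    o,d=ray(n,u)
    for z in (.254,.212): p=o+d*(z-o[2])/d[2]; print(n,u.round(1),z,(T@(p[:2]-[.506,-.0634])).round(4))
```

```text
scene [199.1 205.8] 0.254 [ 0.067  -0.0173]
scene [199.1 205.8] 0.212 [ 0.0175 -0.0004]
scene [204.1 209.9] 0.254 [ 0.0868 -0.0134]
scene [204.1 209.9] 0.212 [0.0385 0.0037]
side [287.1 123.9] 0.254 [ 0.093  -0.0127]
side [287.1 123.9] 0.212 [ 0.1047 -0.0632]
side [296.6 125.1] 0.254 [ 0.0657 -0.0129]
side [296.6 125.1] 0.212 [ 0.0759 -0.0635]
side [296.6 134.6] 0.254 [0.0574 0.0269]
side [296.6 134.6] 0.212 [ 0.0671 -0.0215]
side [287.6 133.9] 0.254 [0.0823 0.0291]
side [287.6 133.9] 0.212 [ 0.0933 -0.0193]
```

>>> carry_out(
  targets=[
    [0.45, 0.95, 0, 0, 0, 0, -1],
    [0, 0, -0.9, 0, 0, 0, -1],
    [0, 0, -0.9, 0, 0, 0, -1],
    [0, 0, 0, 0, 0, 0, -1],
  ],
)

```text
time: 3.1
eef_pos: [0.4359, 0.0059, 0.2409]
eef_rot: [179.5, 0.8, -76.6]
ft_force: [0.5, 0.5, 0.4]
gripper_width: 0.002
```

>>> carry_out(
  targets=[
    [0, 0, -0.4, 0, 0, 0, -1],
    [0, 0, -0.4, 0, 0, 0, -1],
    [0, 0, -0.4, 0, 0, 0, -1],
    [0, 0, -0.4, 0, 0, 0, -1],
    [0, 0, -0.4, 0, 0, 0, -1],
    [0, 0, 0, 0, 0, 0, -1],
  ],
)

```text
time: 3.85
eef_pos: [0.4371, 0.0055, 0.1964]
eef_rot: [-179.9, 0.7, -76.6]
ft_force: [-0.6, 0.8, -0.1]
gripper_width: 0.001
```

>>> carry_out(
  targets=[
    [0, 0, 1, 0, 0, 0, -1],
    [0, 0, 1, 0, 0, 0, -1],
    [0, -0.5, 1, 0, 0, 0, -1],
    [0, -1, 1, 0, 0, 0, -1],
    [0, -1, 0.2, 0, 0, 0, -1],
    [0.5, -1, 0, 0, 0, 0, -1],
    [1, -0.8, 0, 0, 0, 0, -1],
    [1, 0, 0, 0, 0, 0, -1],
    [1, 0, 0, 0, 0, 0, -1],
    [1, 0, 0, 0, 0, 0, -1],
    [1, 0, 0, 0, 0, 0, -1],
    [0.9, 0, 0, 0, 0, 0, -1],
    [0, 0, 0, 0, 0, 0, -1],
  ],
)

```text
time: 5.48
eef_pos: [0.6009, -0.1079, 0.2968]
eef_rot: [179.7, 0.6, -76.7]
ft_force: [-0.4, 0.3, -0.2]
gripper_width: -0.001
```

Run:
```python
from h import *
import cv2
a=env.snapshot("scene")[120:330,90:330,::-1]; b=env.snapshot("side")[70:280,200:400,::-1]
cv2.imwrite("pics/d1.png",cv2.resize(np.hstack([a,b]),None,fx=1.8,fy=1.8,interpolation=cv2.INTER_CUBIC))
print(env.read_state()["eef_pos"])
```

```text
[ 0.59960024 -0.10794174  0.29781124]
```

View pics/d1.png

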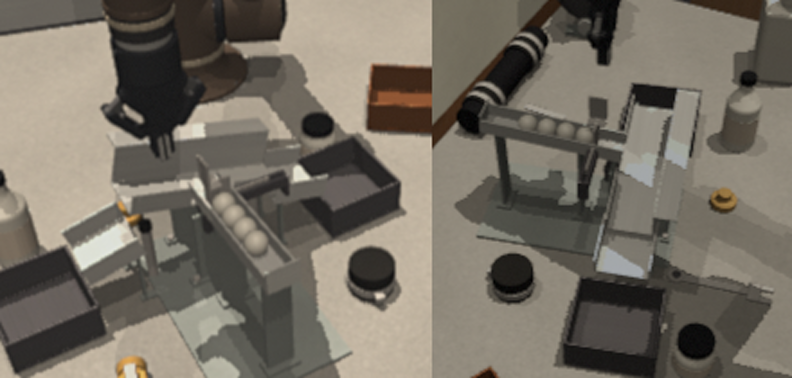

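The rocker now lies left end down, and all four balls still wait behind the plate. Next the fingers go down to the right of the tab.

>>> carry_out(
  targets=[
    [0, 0, -0.9, 0, 0, 0, -1],
    [0, 0, -0.8, 0, 0, 0, -1],
    [0, 0, -0.4, 0, 0, 0, -1],
    [0, 0, 0, 0, 0, 0, -1],
  ],
)

```text
time: 6.08
eef_pos: [0.5965, -0.1082, 0.246]
eef_rot: [179.9, 0.5, -76.8]
ft_force: [-0.1, -0.3, -0.3]
gripper_width: -0.003
```

>>> carry_out(
  targets=[
    [-0.12, 0.5, 0, 0, 0, 0, -1],
    [-0.12, 0.5, 0, 0, 0, 0, -1],
    [-0.12, 0.5, 0, 0, 0, 0, -1],
    [-0.12, 0.5, 0, 0, 0, 0, -1],
    [-0.12, 0.5, 0, 0, 0, 0, -1],
    [-0.12, 0.5, 0, 0, 0, 0, -1],
    [-0.05, 0.2, 0, 0, 0, 0, -1],
  ],
)

```text
time: 6.95
eef_pos: [0.5761, -0.023, 0.2484]
eef_rot: [180.0, 0.3, -76.8]
ft_force: [0.4, -0.9, -0.2]
gripper_width: 0.0
```

>>> carry_out(
  targets=[
    [-0.05, 0.2, -0.1, 0, 0, 0, -1],
    [0, 0, 0, 0, 0, 0, -1],
    [0, 0, 0, 0, 0, 0, -1],
    [0, 0, 0, 0, 0, 0, -1],
    [0, 0, 0, 0, 0, 0, -1],
    [0, 0, 0, 0, 0, 0, -1],
    [0, 0, 0, 0, 0, 0, -1],
    [0, 0, 0, 0, 0, 0, -1],
  ],
)

```text
time: 7.95
eef_pos: [0.5751, -0.0177, 0.2461]
eef_rot: [-179.9, 0.4, -76.8]
ft_force: [-1.0, -0.8, 0.1]
gripper_width: 0.0
```

Run:
```python
from h import *
import cv2
a=env.snapshot("scene")[120:330,90:330,::-1]; b=env.snapshot("side")[70:280,200:400,::-1]
cv2.imwrite("pics/d2.png",cv2.resize(np.hstack([a,b]),None,fx=1.8,fy=1.8,interpolation=cv2.INTER_CUBIC))
```

```text
(no output)
```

View pics/d2.png

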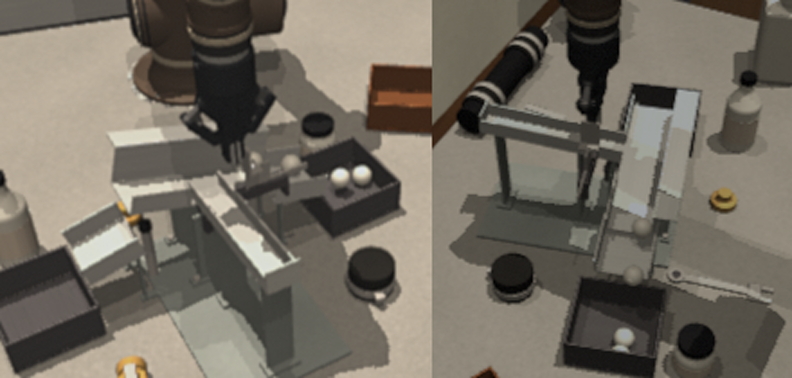

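Two balls are in the left pan and two are still rolling down the left chute. I'll wait, then raise the arm clear.

>>> carry_out(
  targets=[
    [0, 0, 0, 0, 0, 0, -1],
    [0, 0, 0, 0, 0, 0, -1],
    [0, 0, 0, 0, 0, 0, -1],
    [0, 0, 0, 0, 0, 0, -1],
    [0, 0, 0, 0, 0, 0, -1],
    [0, 0, 0, 0, 0, 0, -1],
    [0, 0, 0, 0, 0, 0, -1],
    [0, 0, 0, 0, 0, 0, -1],
    [0.05, -0.2, 0, 0, 0, 0, -1],
    [0, 0, 1, 0, 0, 0, -1],
    [0, 0, 1, 0, 0, 0, -1],
    [0, 0, 1, 0, 0, 0, -1],
    [0, 0, 0, 0, 0, 0, -1],
    [0, 0, 0, 0, 0, 0, -1],
  ],
)

```text
time: 9.8
eef_pos: [0.5759, -0.0231, 0.3206]
eef_rot: [179.9, 0.5, -76.8]
ft_force: [-0.3, -0.4, 0.9]
gripper_width: -0.001
```

Run:
```python
from h import *
import cv2
a=env.snapshot("scene")[120:330,90:330,::-1]; b=env.snapshot("side")[70:280,200:400,::-1]
cv2.imwrite("pics/d3.png",cv2.resize(np.hstack([a,b]),None,fx=1.8,fy=1.8,interpolation=cv2.INTER_CUBIC))
```

```text
(no output)
```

View pics/d3.png

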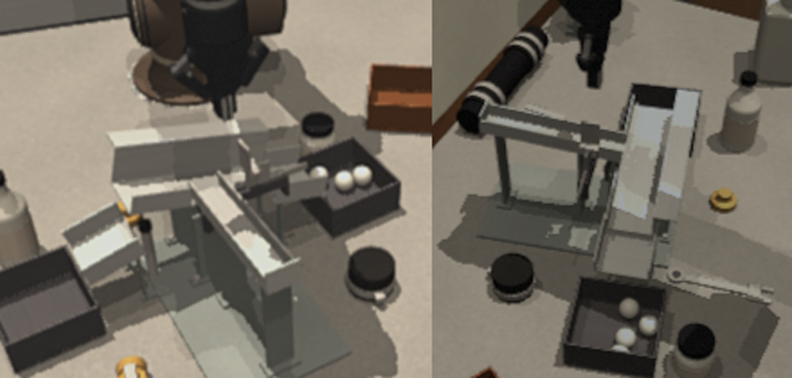

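The side view shows all four balls in the left pan, at (628,308), (648,325), (625,337) and (621,350). The rocker lies left end down and everything else stands where it was.

```bash
python3 -c "
from workcell import env
print(env.sign_off())"
```

```text
the job is handed in; nothing more can be done
None
```

The job is done and handed in at about 10 s of the 35 s allowed; the hand-in gives no verdict.

- **Rocker:** its left end was the raised one. I pressed the left flange down with shut fingertips and the rocker fell over to the left. A picture then showed all four balls still waiting behind the stop plate.
- **Stop plate:** I pushed it by the tab to about 58 mm open by my estimate. The balls rolled down by themselves.
- **Last check:** after I backed the arm away, both views showed the rocker left end down. The side view showed all four balls in the black left pan; in the scene view one is hidden by the chute.
- **Pans and bystanders:** by eye in those views they looked unmoved; I did not measure their positions. The wrist force readings stayed around 1 N.
- **Disagreements:** my first tab measurement was 7 mm off between the two cameras, because I had matched different corners. Using the given tab height and separate corners fixed it. Nothing else failed or disagreed.

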